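# Seat the display case lid and hold its spring lock turned

## Task

On the shop counter, first press the display case's glass lid down until it is fully home on its seal. Then take the yellow-handled key from the walnut thimble stand, work it into the case's lock (the pins are sticky: push firmly and wiggle if it stalls) until its collar is flush on the lock face, and turn it a quarter turn clockwise against the return spring. Finish while still gripping the key and holding it turned, so that I can bolt the case from below; leave the other souvenirs where they are.

Things in the scene. Friction and masses are not known exactly. Their poses are not given: they have to be found in the camera images.
- case: Low walnut display case, fixed to the counter, 160 x 270 mm. Origin: centre on the counter. Along its own y axis lie a glass-lidded tray (centre y -45 mm, 160 x 180 mm) and a square lock post (78 x 78 mm, centre y +90 mm); z up. It may stand on either side, turned a little.
- lid_press (a point): Centre of the lid's upper surface, where a small 32 mm flat brass disc marks the place to push. The lid (160 x 180 mm, walnut frame, glass pane) slides straight down on the case; seated, this point is 70 mm above the counter.
- lid (a joint): How far the lid stands proud of its seat, in m: 0 fully home, up to 0.010. Starts 0.006 to 0.010. It takes about 6 N to push down and stays where it is pushed.
- lock_mouth (a point): Centre of the lock face, 75 mm up, on the lock's vertical axis; axes of the case. Brass plug 43 mm across, keyway straight down, 15.8 x 6.4 mm, 36 mm deep, 2 mm chamfer; its long side lies along case x while joint plug is 0. Two sprung pins, 8 and 17 mm down at the keyway's narrow ends, stick: each takes 10 to 20 N of steady push to pass.
- plug (a joint): Turn of the lock plug, rad: 0 at rest, grows clockwise seen from above, stop at 1.57 (a quarter turn). A spring returns it to 0 when let go; holding it at the stop takes about 0.11 N m. The key has about 0.1 rad of play in the keyway.
- key: Key upright, blade down, in the stand. Origin: centre of the underside of its round collar (22 mm across, 6 mm thick), z up. Flat yellow bow 6 to 42 mm above the origin, 30 mm wide (x), 10 mm thick (y): pinch it across the 10 mm. Steel blade below: 14 mm wide (x), 5 mm thick (y), 32 mm long, the last 11 mm tapering to 3 mm. Same after a half turn about z. 70 g.
- slot (a point): Centre of the mouth of the key slot in the top of the stand, 45 mm above the counter; axes of the stand. The key's collar rests on it and the slot's long side (16 mm) lies along the stand's x. The slot is 6.6 mm wide, so the key can lean and twist a little in it.
- stand: Fixed walnut block 130 mm long (its x), 56 mm wide, 45 mm high, origin at the centre of its foot. Key slot at x -40 mm; four thimbles 25 mm tall stand at x +20 and +50 mm.
- harp: Pewter harp figurine, 74 mm tall, loose bystander.
- stone: Polished green marble worry stone, 44 mm across, 16 mm high, loose bystander.
- cottage: Red ceramic cottage, 55 x 42 mm, 69 mm tall, loose bystander.
- thimble: Bone china thimble with shamrocks, 21 mm across, 25 mm tall, loose bystander.
- mug: Blue ceramic mug, 85 mm tall, loose bystander.
- tin: Round yellow tin with a red lid, 57 mm tall, loose bystander.
Not all that is in view belongs to the job. Several things have the shape of the stand; the one meant has the colours described above.

How it is judged:
By the outcome, as a careful person would: the job done as asked, in the order asked, and still so for the second after the job is handed in, while the arm keeps its last pose, push and grip.
It also fails if it takes over 64 s, if anything falls off the work surface, if the arm or the gripper's body presses on something with over 40 N, if the wrist force passes 120 N, or if a joint passes its speed limit or range.

## Robot

A 6-joint arm with a two-finger parallel gripper is mounted at the origin on the work surface. World frame = base frame: x ahead of the robot, y to its left, z up, the work surface at z = 0. Lengths are in mm, angles in rad, forces in N, time in s.
With the tool pointing down it reaches from about 350 to 875 mm from the base axis. Payload 4.2 kg.
Tool frame: the origin (TCP) lies midway between the tips of the shut fingers; the grasp point (between the pads) lies arm.grip_depth behind it (arm.grip_depth is the distance from the TCP to the grasp point, in mm); z points along the fingers, y is the direction in which the jaws open and shut (so a half turn about z gives the same grasp; the last joint's range is limited). The gripper opens to 85 mm and grips with 20 to 120 N. Pads are 22 mm wide; open, the fingers measure 114 mm over their backs; the gripper's body (76 mm by 85 mm) begins 54 mm behind the grasp point. The pads swing forward as they close: fully open they stand 13 mm farther back than shut.
Start: joints at [-1.026, 0.385, 0.008, 0, -1.194, -0.259], TCP at [176.219, -599.621, 196.212] pointing down, gripper open.
Joint ranges: [-3.14, 3.14], [-1.21, 2.06], [-1.07, 1.41], [-3.16, 2.05], [-2.99, -0.16], [-3.1, 3.1]. Speed limits (rad/s): [2.79, 2.79, 3.14, 3.14, 3.14, 3.14].

## Interface

Orientations are given as a unit quaternion [x, y, z, w].
In Python, from bench import arm gives the robot as it stands.
- The arm moves only by the tool play_rows, never from a script. Its argument "motion" is one flat list of numbers, 7 for each row, row after row: the opening in per cent of the stroke, from 0 (shut) to 100 (fully open), then the shift along the world's x, y, z in cm, then the turn, a rotation vector about the world's x, y, z in degrees. A call has 1 to 5 rows; each row is the pose to reach, as a shift and turn from the pose commanded when the call began; what a row does not reach only later rows make up. A row lasts 1/8 s, in which the tool goes at most 62.5 mm and 10.7 degrees, less where a joint would pass 70% of its speed; a pose out of reach is approached as far as the arm can. A call with a gripper value outside its range is refused whole. The fingers move at their own pace and stop on an object; the grip force is fixed at half the most. Time passes only in rows, so rows that repeat a pose let the fingers close. It gives the time, the measured TCP pose, the force and the opening at its end, in the units of the state.
- arm.read_state(): the state, without advancing time (a new reading comes with each control period).
- arm.get_image(name): name is "scene" or "top"; returns (picture, depth): 420x560x3 uint8, red, green, blue; 420x560 float32, mm along the optical axis (not along the pixel's ray), 0 where there is no reading.
- arm.camera_info(name): a dict with "fovy" (degrees; the focal length in pixels is half the picture's height over the tangent of half this angle, whatever the lens; pixels are square), "cx", "cy" (the principal point, pixels), "R" (3x3) and "t" (3): a world point X has camera coordinates R X + t. Camera axes: x right, y down, z forward; pixel columns grow to the right and rows downward; lengths in mm; the calibration is good to about 2 mm. A picture is of the moment at which its call begins. camera_info takes no time and is no camera call.
- arm.job_done(): hands the job in, once; it reports no verdict.
Trained networks look in the newest picture that a camera, given by its name, has taken for a name from the list of things; names that differ only in an ending like _2 or _b are one class to them, and where a whole thing is asked for, a point or a joint stands for the part that bears it (a point fixed in the world has none). Each returns a list of dicts, best first, with "confidence" (0 to 1); they miss things now and then, are a little off and sometimes report something else, mostly with a low value. They report only what shows in the picture. A call takes as long as a camera call. They do not tell look-alikes from the thing itself.
- arm.outline_of(thing, camera): "mask" (420x560 bool, what is visible of it) and "extent" ([left, top, width, height] in pixels, round what is visible of it).
- arm.place_of(thing, camera): "uv" ([column, row] in pixels: a listed point, or the origin of a listed thing).
The state is a dict: "clock": time; "joints": joint angles; "joint_vel": joint speeds; "joint_efforts": joint torques, N m; "position": TCP position; "ee_rot": TCP orientation; "contact_force": force on the tool from outside, world axes, zero at the start; "wrist_torque": the same for the moment, N m; "gripper_width": finger opening in mm.
Only numpy, scipy, OpenCV 4.12 (cv2) and the standard library are available. Lean on these libraries where they do the work, as an engineer would, in place of code of your own. Each camera call takes 0.05 s, during which the arm holds its last target.

## Working session

There is one attempt and no reset: what is moved stays moved. The work goes in short steps, Python scripts to look and compute and a tool call to move; the robot and the scene stay as the last step left them, time stands still between calls to the robot, and variables do not carry over. Pictures are saved under pics/ and viewed, and the job is handed in when it is done.

Besides the shell and the picture viewer there is one more tool, called after "Call:" as name(argument=value, ...), one argument or row to a line, values as JSON. play_rows: Moves the arm, as the interface text tells. Its arguments: {"type":"object","properties":{"motion":{"type":"array","items":{"type":"number"}}},"required":["motion"]}

```bash
ls; mkdir -p pics; cat > h.py <<'E'
import numpy as np, cv2
from bench import arm
def K(name):
    c=arm.camera_info(name); f=210/np.tan(np.radians(c["fovy"])/2)
    return f,c["cx"],c["cy"],np.array(c["R"]),np.array(c["t"])
def unproj(name,u,v,d):
    f,cx,cy,R,t=K(name); u=np.asarray(u,float);v=np.asarray(v,float);d=np.asarray(d,float)
    P=np.stack([(u-cx)/f*d,(v-cy)/f*d,d],-1)
    return (P-t)@R
def atz(name,u,v,z):
    f,cx,cy,R,t=K(name)
    ray=R.T@np.array([(u-cx)/f,(v-cy)/f,1]); o=-R.T@t
    return o+ray*(z-o[2])/ray[2]
def proj(name,X):
    f,cx,cy,R,t=K(name); p=R@np.asarray(X,float)+t
    return np.array([cx+f*p[0]/p[2],cy+f*p[1]/p[2]])
def save(img,fn,s=1): 
    im=cv2.cvtColor(img,cv2.COLOR_RGB2BGR)
    if s!=1: im=cv2.resize(im,None,fx=s,fy=s,interpolation=cv2.INTER_CUBIC)
    cv2.imwrite('pics/'+fn,im)
E
python3 - <<'E'
from h import *
print(arm.grip_depth,arm.read_state())
for n in("top","scene"):
    im,d=arm.get_image(n); save(im,n+'0.png'); np.save(n+'0.npy',d); cv2.imwrite(n+'0raw.png',cv2.cvtColor(im,cv2.COLOR_RGB2BGR))
    for t in("case","lid_press","lock_mouth","key","slot","stand"):
        r=arm.place_of(t,n)
        print(n,t,[(np.round(q["uv"]).tolist(),round(q["confidence"],2)) for q in r])
E
```

```text
pics
18.700000000000003 {'clock': 0.0, 'joints': array([-1.02638261e+00,  3.85524542e-01,  6.64526584e-03, -5.23975836e-04,
       -1.19400013e+00, -2.58609392e-01]), 'joint_vel': array([-0.00075708, -0.00015875, -0.00087794,  0.00201228, -0.00120397,
       -0.00010455]), 'joint_efforts': array([-9.03842392e-04, -3.92292809e+01,  1.88390082e+01,  4.18616250e+00,
       -4.92084117e-03,  1.07629634e-05]), 'position': array([ 176.04993367, -599.00838644,  195.14489128]), 'ee_rot': array([-1.42320542e-01,  9.89820044e-01,  1.05387298e-03, -1.82901701e-04]), 'contact_force': array([-0.82131168,  0.24980321,  0.43055647]), 'wrist_torque': array([-0.00707151, -0.00179344, -0.02509111]), 'gripper_width': 85.18763751353886}
top case [([337.0, 226.0], 0.95), ([99.0, 212.0], 0.35)]
top lid_press [([360.0, 221.0], 0.65)]
top lock_mouth [([308.0, 230.0], 0.67)]
top key [([208.0, 228.0], 0.63), ([239.0, 136.0], 0.2)]
top slot [([248.0, 298.0], 0.77), ([155.0, 260.0], 0.74), ([130.0, 172.0], 0.74), ([209.0, 230.0], 0.59)]
top stand [([208.0, 216.0], 0.88), ([138.0, 166.0], 0.76), ([156.0, 250.0], 0.75), ([245.0, 279.0], 0.74)]
scene case [([230.0, 255.0], 0.7)]
scene lid_press [([224.0, 251.0], 0.58)]
scene lock_mouth [([243.0, 214.0], 0.78)]
scene key [([289.0, 179.0], 0.46)]
scene slot [([288.0, 154.0], 0.82), ([288.0, 179.0], 0.81), ([355.0, 160.0], 0.7)]
scene stand [([367.0, 174.0], 0.94), ([297.0, 167.0], 0.88), ([300.0, 192.0], 0.82), ([239.0, 187.0], 0.74)]
```

View pics/top0.png

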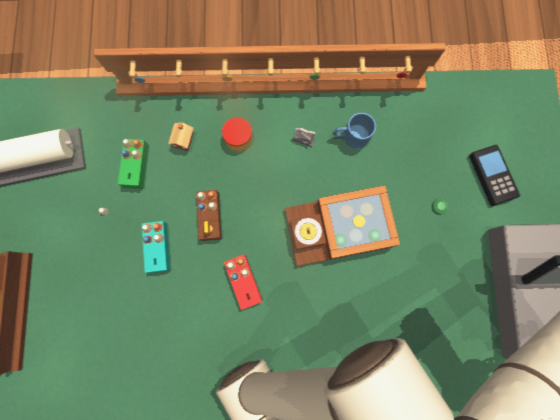

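View pics/scene0.png

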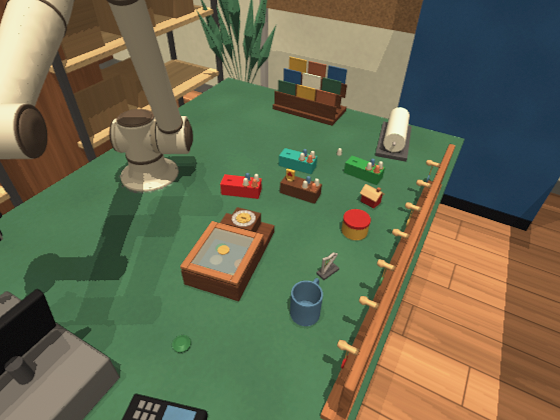

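Stand-shaped things in the top view: red (243,282), teal (155,247), green (132,163) and walnut brown (208,216). Only the brown one has walnut colour and a yellow bow at (208,229), so I'll confirm it in a crop.

```bash
python3 - <<'E'
from h import *
im=cv2.imread('top0raw.png'); s=cv2.imread('scene0raw.png')
a=cv2.resize(im[180:250,170:250],None,fx=5,fy=5,interpolation=cv2.INTER_CUBIC)
b=cv2.resize(s[155:215,260:340],None,fx=5,fy=5,interpolation=cv2.INTER_CUBIC)
H=max(a.shape[0],b.shape[0]);a=cv2.copyMakeBorder(a,0,H-a.shape[0],0,0,0);b=cv2.copyMakeBorder(b,0,H-b.shape[0],0,0,0)
cv2.imwrite('pics/crop1.png',np.hstack([a,b]))
c=cv2.resize(im[180:275,280:405],None,fx=6,fy=6,interpolation=cv2.INTER_CUBIC)
cv2.imwrite('pics/crop2.png',c)
for n in("top","scene"):
    f,cx,cy,R,t=K(n); print(n,f,cx,cy,-R.T@t); print(R.round(3))
print('press',atz('top',360,221,77),atz('scene',224,251,77))
print('lock',atz('top',308,230,75),atz('scene',243,214,75))
print('slot',atz('top',209,230,45),atz('scene',288,179,45))
for t in("harp","stone","cottage","thimble","mug","tin"):
    r=arm.place_of(t,"top")
    print(t,[(np.round(q["uv"]).tolist(),round(q["confidence"],2),atz('top',*q["uv"],0).round()) for q in r[:1]])
E
```

```text
top 424.4485039679244 281.0195976665104 201.57836786582385 [ 330.50513269  -10.94974348 1168.96752137]
[[-0.021 -1.     0.006]
 [-0.982  0.019 -0.19 ]
 [ 0.19  -0.01  -0.982]]
scene 387.17450258194316 278.8735656191128 211.7166286148449 [ 951.77329339 -763.75058616  844.85894106]
[[ 0.872  0.49   0.016]
 [ 0.338 -0.578 -0.742]
 [-0.355  0.652 -0.67 ]]
press [ 486.56616249 -226.30642584   77.        ] [ 495.55085203 -225.09593202   77.        ]
lock [466.02056416 -90.41674371  75.        ] [457.70974184 -75.99459742  75.        ]
slot [475.05564383 170.80797617  45.        ] [473.38534068 175.98750448  45.        ]
harp [([305.0, 142.0], 0.76, array([732., -96.,   0.]))]
stone [([440.0, 207.0], 0.48, array([ 532., -467.,    0.]))]
cottage [([182.0, 142.0], 0.75, array([738., 260.,   0.]))]
thimble [([102.0, 212.0], 0.63, array([537., 477.,   0.]))]
mug [([355.0, 135.0], 0.82, array([ 749., -242.,    0.]))]
tin [([235.0, 138.0], 0.66, array([747., 107.,   0.]))]
```

View pics/crop1.png

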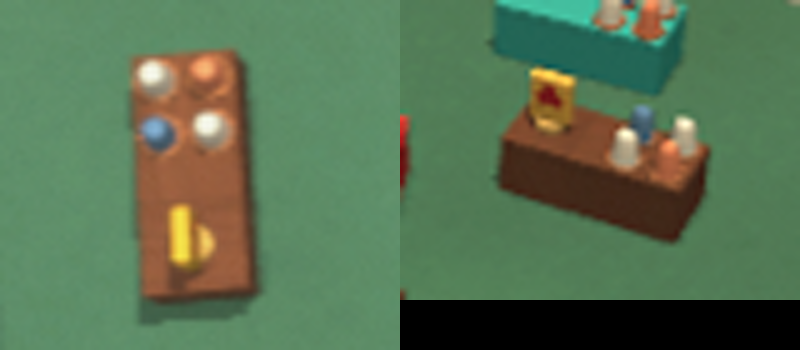

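View pics/crop2.png

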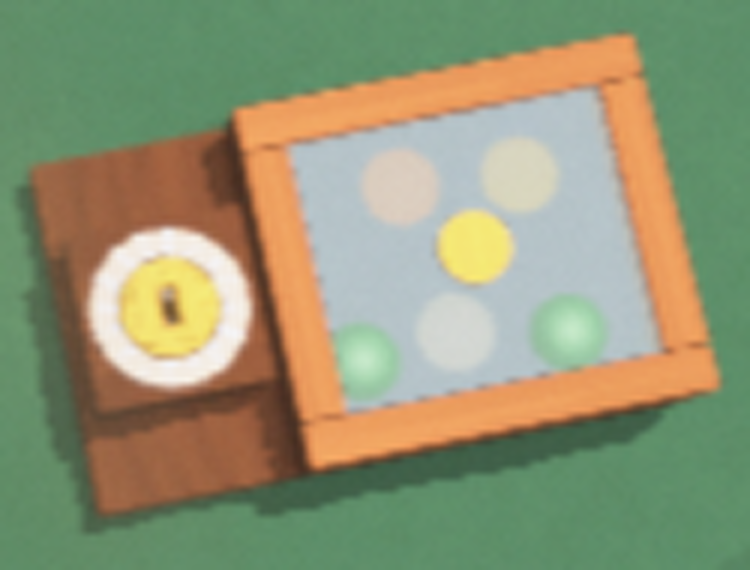

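The crop confirms it: walnut block, four thimbles, yellow bow at top (206,227). Next I'll measure the points subpixel.

```bash
cat > meas.py <<'E'
from h import *
from scipy.optimize import least_squares
def tri(ut,us):
    r=least_squares(lambda X:np.r_[proj('top',X)-ut,proj('scene',X)-us],[480,0,60]); return r.x,np.abs(r.fun).max()
def blob(im,box,lo,hi):
    x0,y0,x1,y1=box; hsv=cv2.cvtColor(im[y0:y1,x0:x1],cv2.COLOR_BGR2HSV)
    m=cv2.inRange(hsv,lo,hi); n,l,st,c=cv2.connectedComponentsWithStats(m)
    k=1+np.argmax(st[1:,4]); return c[k]+[x0,y0],st[k].tolist(),(l==k)
E
python3 - <<'E'
from meas import *
T=cv2.imread('top0raw.png');S=cv2.imread('scene0raw.png'); dT=np.load('top0.npy'); dS=np.load('scene0.npy')
Y=((20,110,150),(34,255,255))
pt=blob(T,(340,205,380,240),*Y);ps=blob(S,(210,240,240,262),*Y)
lt=blob(T,(292,215,326,248),*Y);ls=blob(S,(228,205,260,230),*Y)
kt=blob(T,(195,215,222,240),*Y);ks=blob(S,(278,165,305,187),*Y)
for n,a,b,z in(('press',pt,ps,77),('lock',lt,ls,75),('key',kt,ks,66)):
    print(n,a[0],a[1],b[0],b[1],tri(a[0],b[0]),atz('top',*a[0],z),atz('scene',*b[0],z))
# depth-based
for n,(u,v) in dict(press=pt[0],lock=lt[0]).items():
    u0,v0=int(u),int(v); print(n,np.median(unproj('top',*np.meshgrid(range(u0-3,u0+4),range(v0-3,v0+4)),dT[v0-3:v0+4,u0-3:u0+4]).reshape(-1,3),0))
v,u=np.mgrid[180:250,185:230]; P=unproj('top',u,v,dT[180:250,185:230]).reshape(-1,3)
m=(P[:,2]>40)&(P[:,2]<49); q=P[m][:,:2]; r=cv2.minAreaRect(q.astype(np.float32)); print('stand top',r,cv2.boxPoints(r))
m=(P[:,2]>60)&(P[:,0]<510); print('bow',m.sum(),P[m].mean(0),cv2.minAreaRect(P[m][:,:2].astype(np.float32)),P[m][:,2].max())
v,u=np.mgrid[175:270,270:410]; P=unproj('top',u,v,dT[175:270,270:410]).reshape(-1,3)
m=(P[:,2]>66)&(P[:,2]<90); q=P[m]
ml=q[q[:,1]<-135]; print('lid',np.median(ml[:,2]),cv2.minAreaRect(ml[:,:2].astype(np.float32)))
E
```

```text
press [358.58333333 220.82291667] [13, 11, 12, 11, 96] [223.12727273 248.76363636] [8, 5, 10, 8, 55] (array([ 488.19070847, -221.45115817,   78.01498967]), np.float64(0.6291845707565926)) [ 487.10471212 -222.6447556    77.        ] [ 488.88968943 -219.70231177   77.        ]
lock [307.703125 230.8125  ] [8, 8, 16, 16, 192] [245.09677419 215.5483871 ] [12, 8, 11, 8, 31] (array([466.3751526 , -86.74323984,  80.44132079]), np.float64(1.7190609224314244)) [463.91949021 -89.5771412   75.        ] [466.70186329 -78.53213281  75.        ]
key [205.8 226.7] [9, 6, 5, 12, 40] [290.26666667 169.86666667] [8, 4, 9, 3, 15] (array([479.49604776, 173.17139883,  86.5905375 ]), np.float64(0.6588133164576107)) [481.20215592 175.86528261  66.        ] [468.2185536  200.49131325  66.        ]
press [ 489.25168592 -221.10765293   78.00585988]
lock [467.48449588 -88.04492953  75.28823722]
stand top ((519.0778198242188, 174.23928833007812), (131.22315979003906, 56.795143127441406), 3.7665295600891113) [[451.7425  198.26543]
 [455.47345 141.59297]
 [586.41315 150.21315]
 [582.6822  206.8856 ]]
bow 76 [452.50429905 138.92192828 268.65020011] ((404.1795959472656, 88.8789291381836), (246.9604949951172, 24.193382263183594), 47.97722625732422) 1168.9675213656153
lid 75.58592431290992 ((487.6950988769531, -223.77748107910156), (160.70814514160156, 180.91790771484375), 10.013727188110352)
```

Call:
play_rows(
  motion=[0,3,3.7,0,0,0,10,0,7,8.4,0,0,0,20,0,11,13,0,0,0,30,0,15,17.7,0,0,0,40,0,19,22.4,0,0,0,50],
)

```text
clock: 1.62
position: [367.3, -374.1, 196.6]
ee_rot: [-0.55, 0.835, -0.0, 0.0]
contact_force: [-0.0, -0.2, 0.3]
gripper_width: -0.0
```

Call:
play_rows(
  motion=[0,3,3.8,0,0,0,10,0,6,7.6,0,0,0,20,0,9,11.4,0,0,0,30,0,12.2,15.34,-2,0,0,40,0,12.2,15.34,-5,0,0,50],
)

```text
clock: 2.25
position: [491.2, -220.1, 146.7]
ee_rot: [0.853, -0.523, 0.002, -0.001]
contact_force: [-0.2, -0.8, -1.3]
gripper_width: 0.1
```

Call:
play_rows(
  motion=[0,0,0,-3,0,0,0,0,0,0,-5,0,0,0,0,0,0,-6,0,0,0,0,0,0,-6,0,0,0],
)

```text
clock: 2.75
position: [488.1, -222.3, 86.0]
ee_rot: [0.85, -0.527, -0.0, 0.0]
contact_force: [0.4, -0.1, -0.6]
gripper_width: 0.0
```

```bash
python3 - <<'E'
from h import *
s=arm.read_state();print(s['position'],s['contact_force'],s['joints'])
im,d=arm.get_image('scene');save(im[180:300,160:320],'s1.png',4)
E
```

```text
[ 488.06113171 -222.30598753   85.97525802] [ 0.41954037 -0.14520085 -0.60877226] [-1.24757024e-01  3.45018356e-01 -3.60345178e-01  1.85288837e-04
 -8.66317381e-01  5.84998337e-01]
```

View pics/s1.png

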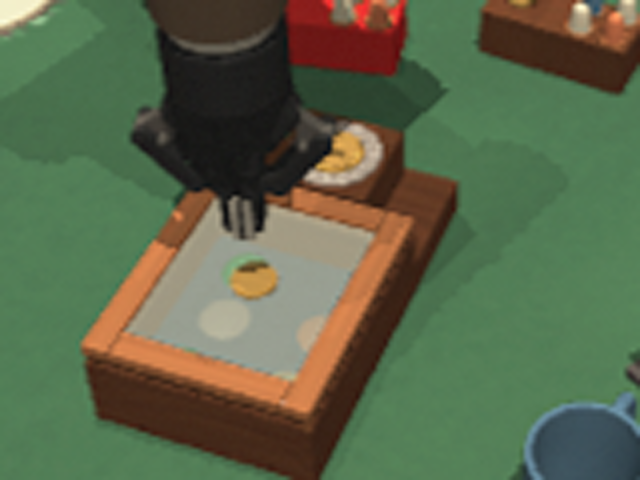

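```bash
python3 - <<'E'
from h import *
print(proj('scene',[488,-222.3,86]),proj('scene',[488,-222.3,78]),proj('top',[488,-222.3,86]))
im,d=arm.get_image('top');save(im[180:275,280:405],'t1.png',5)
E
```

```text
[222.00463506 246.96290403] [222.25344464 249.00942462] [359.07760979 219.97330638]
```

View pics/t1.png

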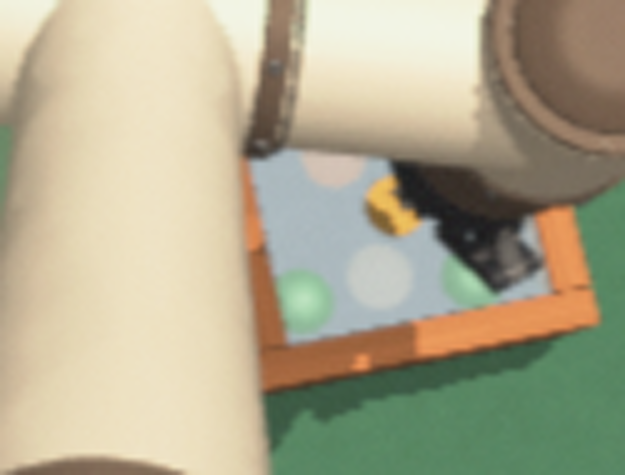

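Call:
play_rows(
  motion=[0,0,0,-0.3,0,0,0,0,0,0,-0.6,0,0,0,0,0,0,-0.8,0,0,0],
)

```text
clock: 3.22
position: [488.2, -222.2, 78.2]
ee_rot: [0.85, -0.527, 0.0, -0.0]
contact_force: [-0.6, -0.3, 0.1]
gripper_width: 0.1
```

```bash
python3 - <<'E'
from h import *
im,d=arm.get_image('scene');save(im[180:300,160:320],'s2.png',4)
E
```

```text
(no output)
```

View pics/s2.png

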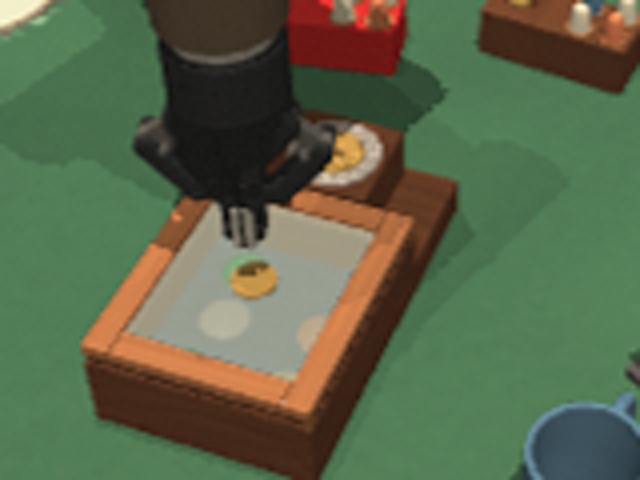

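Call:
play_rows(
  motion=[0,0,0,-0.2,0,0,0,0,0,0,-0.4,0,0,0,0,0,0,-0.4,0,0,0],
)

```text
clock: 3.65
position: [488.1, -222.2, 74.0]
ee_rot: [0.85, -0.527, -0.0, 0.0]
contact_force: [-0.2, 0.5, 0.4]
gripper_width: 0.1
```

```bash
python3 - <<'E'
from h import *
im,d=arm.get_image('scene');save(im[180:300,160:320],'s3.png',4)
# tip depth
sub=d[225:262:3,214:232:2].round(); print(sub)
P=unproj('scene',*np.meshgrid(range(214,232,2),range(225,262,3)),d[225:262:3,214:232:2]); print(P[...,2].round()); print(P[...,0].round());print(P[...,1].round())
E
```

```text
[[ 949.  952.  983.  950.  946.  949.  976.  975.  976.]
 [ 962.  966.  978.  962.  964.  961.    0.  964.  961.]
 [ 971.  972.  970.  969.  971.  972.  978.  968.  965.]
 [1082.  982.  980.  977.  979.  985. 1000. 1079. 1079.]
 [1068.  994.  991.  984.  986.  990. 1004. 1071. 1074.]
 [1061. 1000.  993.  995.  995. 1002. 1061. 1063. 1066.]
 [1053. 1054. 1053. 1054. 1053. 1054. 1056. 1051. 1051.]
 [1046. 1046. 1045. 1041. 1039. 1040. 1044. 1047. 1048.]
 [1038. 1040. 1033. 1030. 1032. 1033. 1032. 1032. 1042.]
 [1028. 1032. 1024. 1024. 1026. 1024. 1026. 1032. 1029.]
 [1021. 1021. 1020. 1026. 1024. 1024. 1020. 1023. 1022.]
 [1012. 1012. 1015. 1016. 1015. 1014. 1016. 1018. 1012.]
 [1004. 1006. 1007. 1004. 1010. 1007. 1005. 1009. 1004.]]
[[183. 181. 159. 182. 185. 183. 164. 165. 165.]
 [168. 165. 157. 168. 167. 169. 845. 167. 169.]
 [156. 155. 157. 158. 157. 156. 152. 159. 161.]
 [ 71. 142. 144. 146. 145. 141. 130.  74.  74.]
 [ 75. 128. 131. 136. 134. 132. 122.  73.  72.]
 [ 74. 119. 123. 122. 122. 117.  75.  73.  71.]
 [ 73.  73.  74.  73.  74.  73.  72.  75.  76.]
 [ 73.  73.  74.  77. 
[... 933 characters left out ...]
2. -210. -207.]
 [-239. -234. -225. -231. -228. -227. -764. -220. -219.]
 [-238. -235. -234. -232. -228. -225. -219. -222. -221.]
 [-183. -234. -232. -232. -228. -223. -212. -165. -163.]
 [-195. -232. -231. -232. -229. -224. -214. -174. -170.]
 [-203. -233. -234. -231. -228. -222. -188. -184. -179.]
 [-212. -209. -207. -204. -202. -199. -195. -195. -192.]
 [-221. -218. -216. -215. -214. -211. -206. -202. -199.]
 [-230. -226. -227. -226. -222. -219. -217. -215. -207.]
 [-239. -235. -236. -234. -230. -229. -225. -219. -218.]
 [-248. -245. -243. -237. -235. -233. -232. -228. -226.]
 [-257. -254. -250. -247. -245. -243. -239. -235. -236.]
 [-265. -262. -258. -257. -252. -251. -250. -245. -245.]]
```

View pics/s3.png

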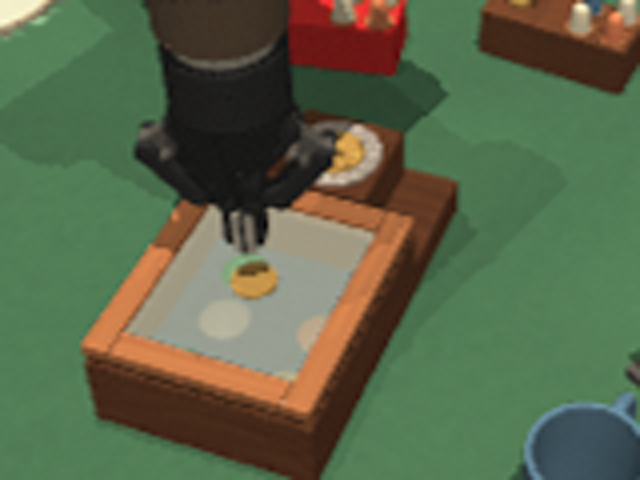

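Call:
play_rows(
  motion=[0,0,0,-0.2,0,0,0,0,0,0,-0.4,0,0,0,0,0,0,-0.6,0,0,0],
)

```text
clock: 4.08
position: [488.2, -222.2, 68.0]
ee_rot: [0.85, -0.527, -0.0, 0.0]
contact_force: [-0.6, 0.3, 0.6]
gripper_width: -0.1
```

```bash
python3 - <<'E'
from h import *
s=arm.read_state(); print(s['position'],s['contact_force'])
im,d=arm.get_image('scene');save(im[180:300,160:320],'s4.png',5)
v,u=np.mgrid[215:262,205:240]; P=unproj('scene',u,v,d[215:262,205:240]).reshape(-1,3)
m=(P[:,2]>85)&(P[:,2]<300); Q=P[m]; print(np.sort(Q[:,2])[:12].round(), Q[Q[:,2]<125].mean(0))
E
```

```text
[ 488.2036624  -222.20491217   68.04841492] [-0.61864489  0.33812327  0.58103738]
[105. 107. 109. 109. 109. 110. 110. 111. 111. 112. 112. 112.] [ 492.42914364 -227.78680543  116.80896387]
```

View pics/s4.png

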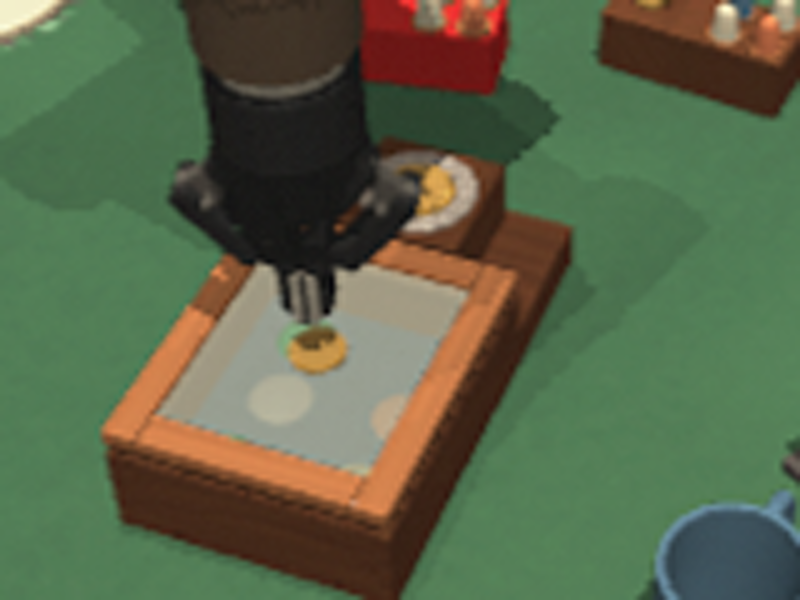

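The arm's reported TCP is about 37 mm below where depth shows the fingertips (106 mm at a reported 68). No contact yet, so I'll find the true height by touch.

Call:
play_rows(
  motion=[0,0,0,-0.5,0,0,0,0,0,0,-1,0,0,0,0,0,0,-1.5,0,0,0,0,0,0,-1.7,0,0,0],
)

```text
clock: 4.62
position: [487.9, -222.2, 50.7]
ee_rot: [0.85, -0.527, -0.0, 0.0]
contact_force: [0.2, -0.7, 0.1]
gripper_width: 0.0
```

Call:
play_rows(
  motion=[0,0,0,-0.2,0,0,0,0,0,0,-0.4,0,0,0,0,0,0,-0.4,0,0,0],
)

```text
clock: 5.0
position: [488.2, -222.2, 47.1]
ee_rot: [0.85, -0.527, -0.0, 0.0]
contact_force: [0.2, 0.5, -0.4]
gripper_width: 0.1
```

Call:
play_rows(
  motion=[0,0,0,-0.2,0,0,0,0,0,0,-0.4,0,0,0,0,0,0,-0.4,0,0,0],
)

```text
clock: 5.38
position: [488.1, -222.2, 43.0]
ee_rot: [0.85, -0.527, -0.0, 0.0]
contact_force: [-0.1, 0.5, 0.7]
gripper_width: -0.3
```

```bash
python3 - <<'E'
from h import *
im,d=arm.get_image('scene');save(im[180:300,160:320],'s5.png',5)
v,u=np.mgrid[215:262,205:240]; P=unproj('scene',u,v,d[215:262,205:240]).reshape(-1,3)
m=(P[:,2]>80)&(P[:,2]<300); Q=P[m]; print(np.sort(Q[:,2])[:12].round(), Q[Q[:,2]<105].mean(0))
E
```

```text
[84. 84. 85. 85. 86. 86. 87. 87. 88. 89. 89. 89.] [ 492.28348907 -227.35683348   94.2161706 ]
```

View pics/s5.png

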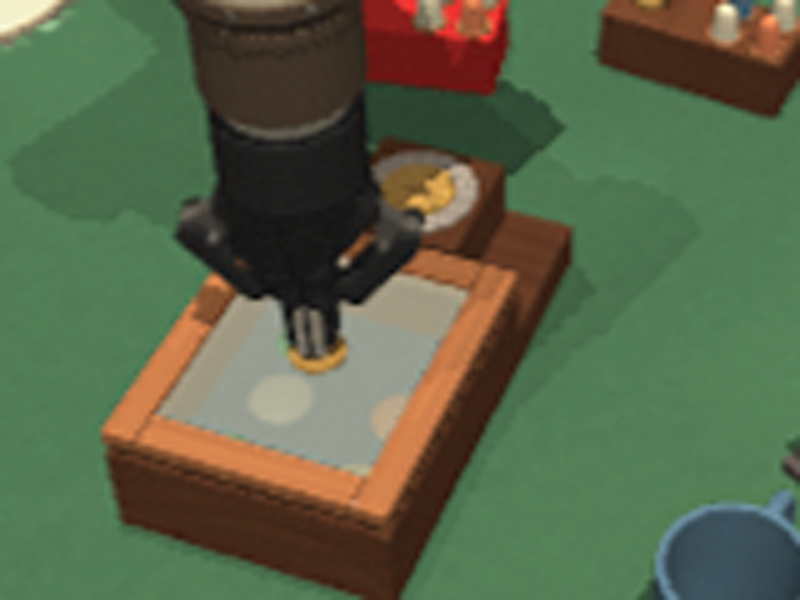

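Tips are now just above the disc (scene px ~(223,250)), about 3–5 mm off. Continuing gently.

Call:
play_rows(
  motion=[0,0,0,-0.2,0,0,0,0,0,0,-0.4,0,0,0,0,0,0,-0.4,0,0,0],
)

```text
clock: 5.8
position: [488.4, -222.3, 39.7]
ee_rot: [0.85, -0.527, 0.0, -0.0]
contact_force: [-0.4, 0.8, 4.1]
gripper_width: 0.2
```

Call:
play_rows(
  motion=[0,0,0,-0.1,0,0,0,0,0,0,-0.2,0,0,0,0,0,0,-0.2,0,0,0],
)

```text
clock: 6.18
position: [488.4, -222.3, 37.8]
ee_rot: [0.85, -0.527, 0.0, -0.0]
contact_force: [-1.1, 0.7, 5.6]
gripper_width: 0.4
```

Call:
play_rows(
  motion=[0,0,0,-0.2,0,0,0,0,0,0,-0.3,0,0,0,0,0,0,-0.3,0,0,0],
)

```text
clock: 6.55
position: [488.4, -222.3, 35.0]
ee_rot: [0.85, -0.527, 0.0, -0.0]
contact_force: [-1.8, 1.8, 6.5]
gripper_width: -0.1
```

Call:
play_rows(
  motion=[0,0,0,-0.15,0,0,0,0,0,0,-0.3,0,0,0,0,0,0,-0.3,0,0,0],
)

```text
clock: 6.92
position: [488.5, -222.3, 34.8]
ee_rot: [0.85, -0.526, 0.001, 0.0]
contact_force: [-6.9, 5.0, 22.9]
gripper_width: -0.2
```

Call:
play_rows(
  motion=[0,0,0,-0.1,0,0,0,0,0,0,-0.1,0,0,0],
)

```text
clock: 7.18
position: [488.6, -222.3, 34.7]
ee_rot: [0.85, -0.526, 0.001, 0.0]
contact_force: [-7.6, 6.3, 28.6]
gripper_width: -0.0
```

Call:
play_rows(
  motion=[0,0,0,4,0,0,0,0,0,0,9.5,0,0,10,0,0,6,9.5,0,0,20,0,0,12,9.5,0,0,30,50,0,18,9.5,0,0,40],
)

```text
clock: 7.8
position: [488.0, -40.7, 125.2]
ee_rot: [0.979, -0.202, 0.0, -0.0]
contact_force: [0.6, 0.8, -0.4]
gripper_width: 17.4
```

Call:
play_rows(
  motion=[50,0,6,0,0,0,10,50,0,12,0,0,0,20,50,-0.9,18,0,0,0,27.4,50,-0.9,21.4,0,0,0,27.4,50,-0.9,21.4,0,0,0,27.4],
)

```text
clock: 8.43
position: [479.1, 174.0, 124.9]
ee_rot: [0.999, 0.035, 0.0, -0.0]
contact_force: [0.1, 0.1, 0.1]
gripper_width: 42.8
```

```bash
python3 - <<'E'
from meas import *
s=arm.read_state(); print(s['position'],s['contact_force'],s['joints'],s['ee_rot'],s['gripper_width'])
S,dS=arm.get_image('scene'); save(S[120:240,220:380],'s6.png',5)
T,dT=arm.get_image('top'); save(T,'t6.png')
v,u=np.mgrid[195:260,320:400]; P=unproj('top',u,v,dT[195:260,320:400]).reshape(-1,3)
Tb=cv2.cvtColor(T,cv2.COLOR_RGB2BGR)
try:
    pt=blob(Tb,(340,205,380,240),(20,110,150),(34,255,255)); m=pt[2]; print(pt[0],pt[1],np.median(unproj('top',*np.meshgrid(range(340,380),range(205,240)),dT[205:240,340:380])[m],0))
    lt=blob(Tb,(292,215,326,248),(20,110,150),(34,255,255));print(lt[0],lt[1])
except Exception as e: print(e)
Sb=cv2.cvtColor(S,cv2.COLOR_RGB2BGR)
ps=blob(Sb,(210,240,240,262),(20,110,150),(34,255,255)); m=ps[2]; print(np.median(unproj('scene',*np.meshgrid(range(210,240),range(240,262)),dS[240:262,210:240])[m],0))
E
```

```text
[479.12881872 173.9593121  124.85791407] [0.07301879 0.13649366 0.08020359] [ 6.67099761e-01  2.57226072e-01 -3.74957917e-01 -8.92611720e-05
 -9.38434131e-01  9.73226725e-01] [ 9.99396667e-01  3.47317170e-02  5.05967044e-05 -8.17046357e-05] 42.81706949193389
[358.02061856 221.09278351] [13, 11, 11, 11, 97] [ 487.37876921 -221.66704787   72.04932102]
[307.703125 230.8125  ] [8, 8, 16, 16, 192]
[ 490.19023494 -222.77377553   70.92747371]
```

View pics/s6.png

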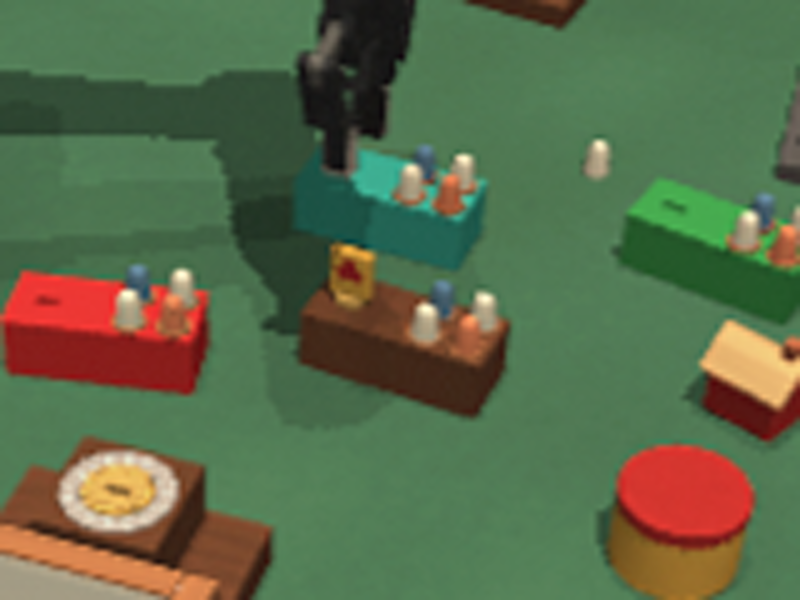

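View pics/t6.png

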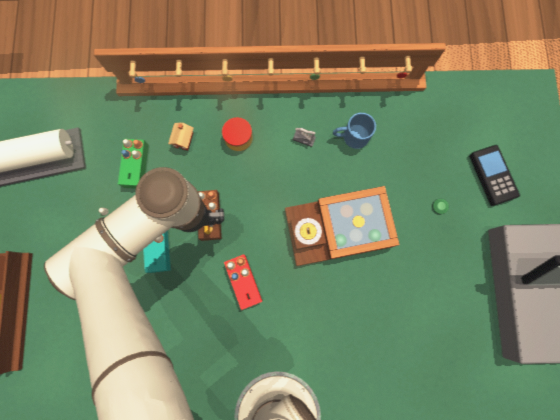

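Call:
play_rows(
  motion=[50,0,0,-3,0,0,0,50,0,0,-6,0,0,0,50,0,0,-6.5,0,0,0,50,0,0,-6.5,0,0,0],
)

```text
clock: 9.02
position: [479.7, 171.1, 60.6]
ee_rot: [0.999, 0.032, 0.0, 0.0]
contact_force: [-0.9, 0.0, -0.4]
gripper_width: 42.9
```

```bash
python3 - <<'E'
from meas import *
s=arm.read_state(); print(s['position'],s['contact_force'],s['gripper_width'])
S,dS=arm.get_image('scene'); save(S[140:210,250:340],'s7.png',8)
v,u=np.mgrid[140:200,260:320]; P=unproj('scene',u,v,dS[140:200,260:320])
m=(P[...,2]>90)&(P[...,2]<130); Q=P[m]; print(len(Q),np.sort(Q[:,2])[:10].round(1)); 
lo=Q[Q[:,2]<110]; print(lo.round()[:40:2])
E
```

```text
[479.69174921 171.14160919  60.6183137 ] [-0.93843394  0.02288407 -0.39757172] 42.92773791911496
93 [ 90.2  91.   98.1  98.7  98.7  99.9 101.  101.4 101.9 102. ]
[[472. 195. 107.]
 [477. 194. 105.]
 [482. 198. 104.]
 [470. 192. 100.]
 [479. 190. 104.]
 [484. 195. 104.]
 [480. 195.  98.]
 [470. 144. 101.]
 [483. 141. 108.]
 [488. 151. 104.]
 [489. 172.  91.]
 [479. 142. 102.]
 [487. 140. 106.]
 [490. 148. 103.]]
```

View pics/s7.png

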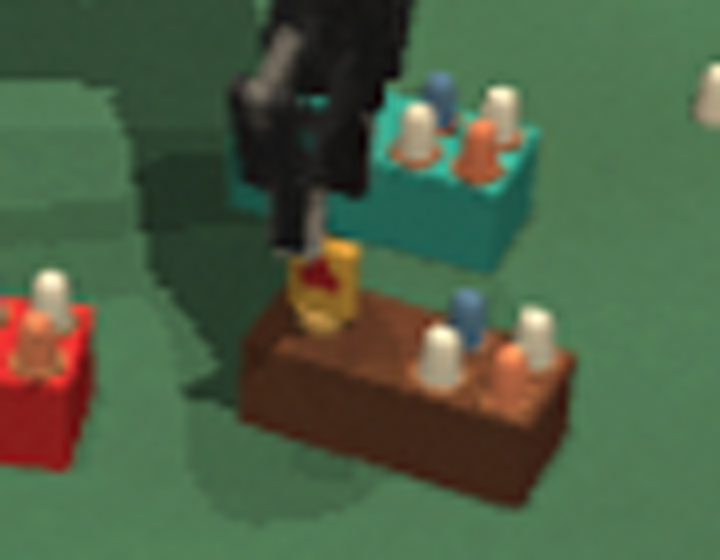

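Call:
play_rows(
  motion=[50,0,0,-2,0,0,0,50,0,0,-3.6,0,0,0,50,0,0,-4.15,0,0,0,50,0,0,-4.15,0,0,0],
)

```text
clock: 9.57
position: [479.7, 172.0, 19.3]
ee_rot: [0.999, 0.033, 0.0, -0.0]
contact_force: [0.3, -0.1, -0.3]
gripper_width: 42.6
```

```bash
python3 - <<'E'
from meas import *
s=arm.read_state(); print(s['position'],s['contact_force'],s['gripper_width'])
S,dS=arm.get_image('scene'); save(S[140:210,250:340],'s8.png',8)
E
```

```text
[479.71278909 171.9816555   19.34610638] [ 0.26997    -0.11466392 -0.3387348 ] 42.573409830486604
```

View pics/s8.png

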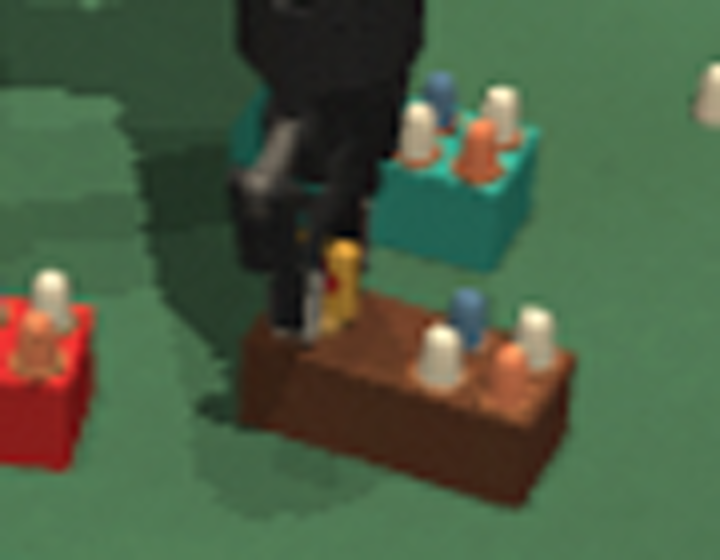

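Call:
play_rows(
  motion=[25,0,0,0,0,0,0,15,0,0,0,0,0,0,10,0,0,0,0,0,0],
)

```text
clock: 10.0
position: [479.9, 172.9, 19.3]
ee_rot: [0.999, 0.033, 0.001, -0.001]
contact_force: [-0.7, 2.8, 1.9]
gripper_width: 9.4
```

Call:
play_rows(
  motion=[0,0,0,0,0,0,0,0,0,0,0,0,0,0,0,0,0,0,0,0,0],
)

```text
clock: 10.38
position: [479.9, 172.8, 19.3]
ee_rot: [0.999, 0.033, 0.001, -0.001]
contact_force: [-1.8, 5.0, 4.6]
gripper_width: 9.3
```

```bash
python3 - <<'E'
from meas import *
s=arm.read_state(); print(s)
S,dS=arm.get_image('scene'); save(S[140:210,250:340],'s9.png',8)
E
```

```text
{'clock': 10.375, 'joints': array([ 6.64149159e-01,  3.99222958e-01, -4.95116076e-01, -2.58878440e-04,
       -6.74111565e-01,  9.73202669e-01]), 'joint_vel': array([-0.00086512, -0.00177323,  0.00175128,  0.00058377,  0.0016835 ,
        0.00135568]), 'joint_efforts': array([-2.76284672e+00, -3.15376747e+01,  1.07122457e+01,  3.22712280e+00,
       -4.06040959e-01,  7.82401155e-03]), 'position': array([479.89290014, 172.78065923,  19.33542889]), 'ee_rot': array([ 9.99449012e-01,  3.31706106e-02,  8.99376000e-04, -7.57151980e-04]), 'contact_force': array([-1.8372979 ,  5.03743778,  4.5981005 ]), 'wrist_torque': array([1.5163225 , 0.68781054, 0.01125798]), 'gripper_width': 9.288717243525785}
```

View pics/s9.png

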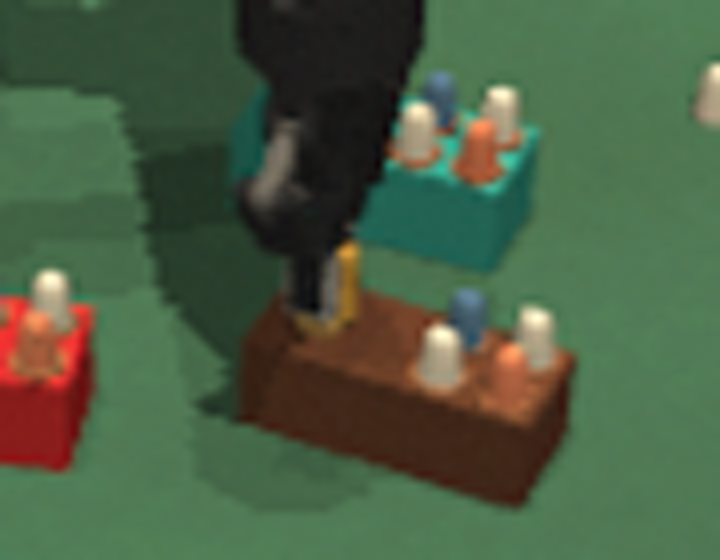

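Call:
play_rows(
  motion=[0,0,0.1,0,0,0,0,0,0,0.1,0,0,0,0],
)

```text
clock: 10.68
position: [479.8, 172.8, 19.3]
ee_rot: [0.999, 0.033, 0.001, -0.0]
contact_force: [0.3, 1.1, 5.5]
gripper_width: 9.1
```

Call:
play_rows(
  motion=[0,0,0,0.8,0,0,0,0,0,0,2,0,0,0,0,0,0,4,0,0,0,0,0,0,9,0,0,0,0,0,0,9,0,0,0],
)

```text
clock: 11.3
position: [481.1, 173.2, 112.9]
ee_rot: [0.999, 0.033, 0.003, -0.001]
contact_force: [-0.1, 0.2, -1.1]
gripper_width: 9.0
```

```bash
python3 - <<'E'
from meas import *
s=arm.read_state(); print(s['position'],s['contact_force'],s['wrist_torque'],s['gripper_width'],s['ee_rot'])
S,dS=arm.get_image('scene'); save(S[115:205,240:340],'s10.png',8)
E
```

```text
[481.12917618 173.2323795  112.93852954] [-0.12702904  0.17896064 -1.13920033] [-0.02448007  0.04455089  0.02174502] 9.03528030608214 [ 0.99944251  0.0332106   0.00314537 -0.00135077]
```

View pics/s10.png

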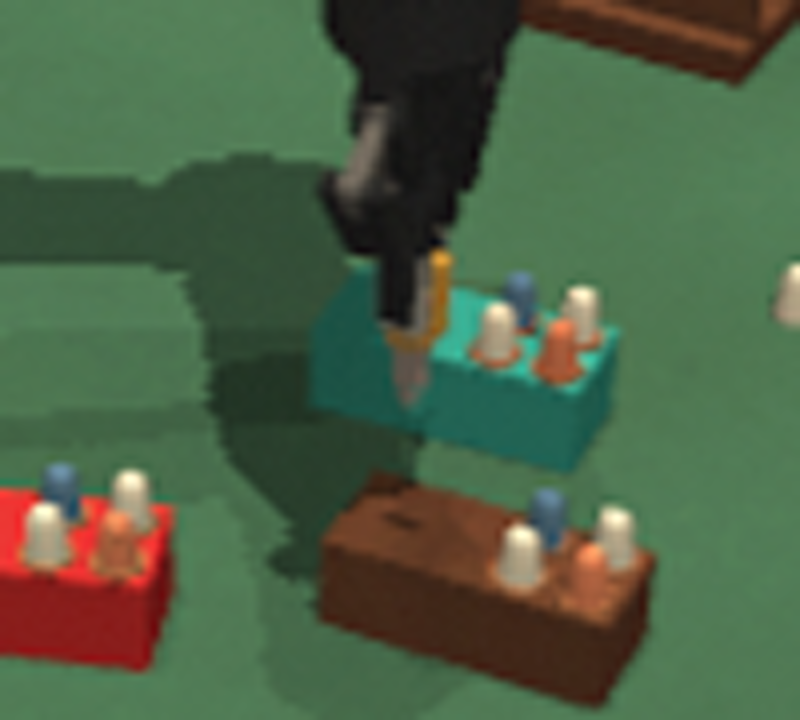

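Call:
play_rows(
  motion=[0,0,-5,0,0,0,0,0,-0.5,-11,0,0,0,2,0,-1,-17,0,0,0,4,0,-1.5,-23,0,0,0,6.2,0,-1.5,-26.15,0,0,0,6.2],
)

```text
clock: 11.98
position: [461.3, -91.6, 107.5]
ee_rot: [0.996, 0.086, -0.003, 0.0]
contact_force: [1.7, 0.2, -0.9]
gripper_width: 9.2
```

Call:
play_rows(
  motion=[0,0,0,0,0,0,0,0,0,0,-1,0,0,0,0,0,0,-1.5,0,0,0,0,0,0,-1.5,0,0,0],
)

```text
clock: 12.48
position: [463.6, -88.0, 92.8]
ee_rot: [0.996, 0.088, -0.001, 0.0]
contact_force: [-0.3, -0.4, -1.2]
gripper_width: 9.3
```

```bash
python3 - <<'E'
from meas import *
s=arm.read_state(); print(s['position'],s['contact_force'],s['wrist_torque'],s['gripper_width'],s['ee_rot'],s['joints'])
S,dS=arm.get_image('scene'); save(S[170:250,200:290],'s11.png',8)
T,dT=arm.get_image('top'); save(T[190:260,270:350],'t11.png',7)
E
```

```text
[463.60660669 -88.02256529  92.84902554] [-0.27033942 -0.44535871 -1.18894803] [ 0.04898484 -0.00279732 -0.00538048] 9.309842220763283 [ 9.96145588e-01  8.77081236e-02 -1.11805133e-03  5.20187714e-05] [ 1.57799318e-01  2.37475980e-01 -5.01159732e-01 -7.09522841e-05
 -8.34398521e-01  1.58868676e+00]
```

View pics/s11.png

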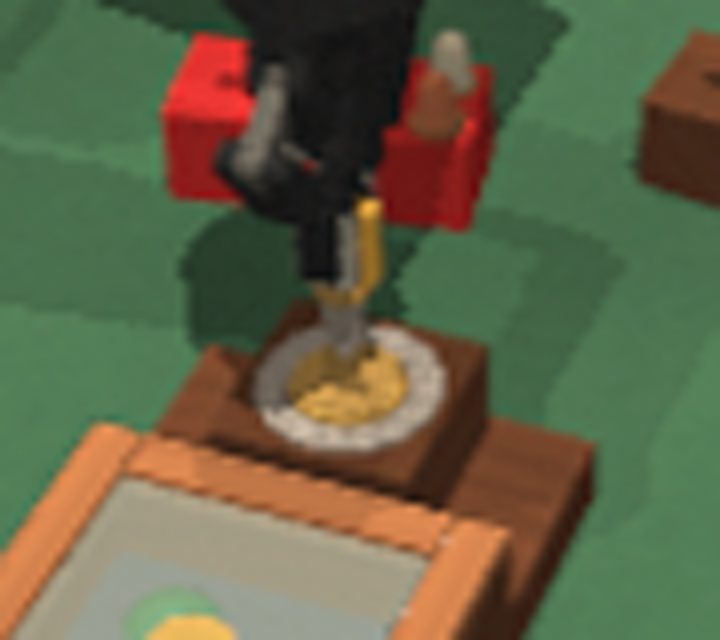

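View pics/t11.png

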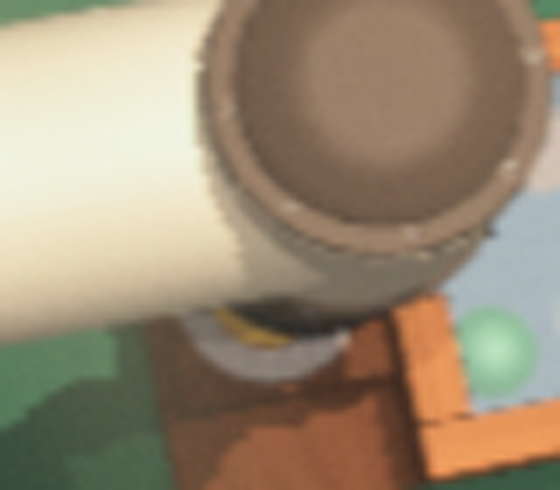

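```bash
python3 - <<'E'
from meas import *
for n,box,z in(('top',(285,205,335,258),75),('scene',(220,195,270,240),75)):
    im=cv2.imread(n+'0raw.png'); x0,y0,x1,y1=box
    s=8; c=cv2.resize(im[y0:y1,x0:x1],None,fx=s,fy=s,interpolation=cv2.INTER_CUBIC)
    hsv=cv2.cvtColor(c,cv2.COLOR_BGR2HSV)
    m=cv2.inRange(hsv,(0,0,140),(180,60,255)); k=cv2.findContours(m,cv2.RETR_EXTERNAL,cv2.CHAIN_APPROX_NONE)[0]
    k=max(k,key=cv2.contourArea); e=cv2.fitEllipse(cv2.convexHull(k)); uv=(np.array(e[0])+.5)/s-.5+[x0,y0]
    print(n,uv,np.array(e[1])/s,atz(n,*uv,75))
    # dark keyway in top
    g=hsv[...,2]; 
print(proj('scene',[464.3,-88.7,75]),proj('top',[464.3,-88.7,75]), proj('scene',[463.6,-88,86.5]))
# case outline from scene depth
dS=np.load('scene0.npy'); v,u=np.mgrid[195:310,160:285]; P=unproj('scene',u,v,dS[195:310,160:285]).reshape(-1,3)
E
```

```text
top [307.80005455 230.77278709] [26.30895424 27.02332687] [464.01783225 -89.8318278   75.        ]
scene [243.25747299 217.89759445] [15.76502323 23.231884  ] [467.60001858 -89.70327048  75.        ]
[242.49721681 217.30576279] [307.36018154 230.67328754] [242.23978531 214.17286518]
```

Call:
play_rows(
  motion=[0,0,-0.05,-0.2,0,0,0,0,0,-0.05,-0.4,0,0,0,0,0,-0.05,-0.4,0,0,0],
)

```text
clock: 12.95
position: [464.1, -89.2, 89.6]
ee_rot: [0.996, 0.087, -0.0, -0.0]
contact_force: [-0.5, -0.1, -0.8]
gripper_width: 9.0
```

Call:
play_rows(
  motion=[0,0,0,-0.2,0,0,0,0,0,0,-0.4,0,0,0,0,0,0,-0.4,0,0,0],
)

```text
clock: 13.32
position: [464.1, -89.3, 85.5]
ee_rot: [0.996, 0.087, -0.0, 0.0]
contact_force: [-0.6, -0.1, -1.1]
gripper_width: 9.4
```

Call:
play_rows(
  motion=[0,0,0,-0.2,0,0,0,0,0,0,-0.4,0,0,0,0,0,0,-0.4,0,0,0],
)

```text
clock: 13.7
position: [464.0, -89.2, 81.5]
ee_rot: [0.996, 0.087, -0.0, 0.0]
contact_force: [-0.2, 0.7, -1.1]
gripper_width: 9.3
```

Call:
play_rows(
  motion=[0,0,0,-0.1,0,0,0,0,0,0,-0.2,0,0,0,0,0,0,-0.2,0,0,0],
)

```text
clock: 14.08
position: [464.1, -89.2, 79.6]
ee_rot: [0.996, 0.087, -0.0, 0.0]
contact_force: [-0.8, -0.3, -1.0]
gripper_width: 8.9
```

Call:
play_rows(
  motion=[0,0,0,-0.1,0,0,0,0,0,0,-0.2,0,0,0,0,0,0,-0.2,0,0,0],
)

```text
clock: 14.45
position: [464.1, -89.2, 77.6]
ee_rot: [0.996, 0.087, -0.0, 0.0]
contact_force: [0.9, 0.1, -0.6]
gripper_width: 9.1
```

Call:
play_rows(
  motion=[0,0,0,-0.1,0,0,0,0,0,0,-0.2,0,0,0,0,0,0,-0.2,0,0,0],
)

```text
clock: 14.82
position: [464.1, -89.2, 75.6]
ee_rot: [0.996, 0.087, -0.0, -0.0]
contact_force: [-0.0, 0.1, -0.7]
gripper_width: 9.1
```

Call:
play_rows(
  motion=[0,0,0,-0.1,0,0,0,0,0,0,-0.2,0,0,0,0,0,0,-0.2,0,0,0],
)

```text
clock: 15.2
position: [464.1, -89.2, 73.6]
ee_rot: [0.996, 0.087, -0.0, -0.0]
contact_force: [0.8, 0.5, -0.5]
gripper_width: 9.3
```

```bash
python3 - <<'E'
from meas import *
s=arm.read_state(); print(s['position'],s['contact_force'],s['wrist_torque'])
S,dS=arm.get_image('scene'); save(S[170:250,200:290],'s12.png',8)
E
```

```text
[464.13336346 -89.23066532  73.60051246] [ 0.77046228  0.4759224  -0.54970055] [0.02445344 0.03478593 0.01994327]
```

View pics/s12.png

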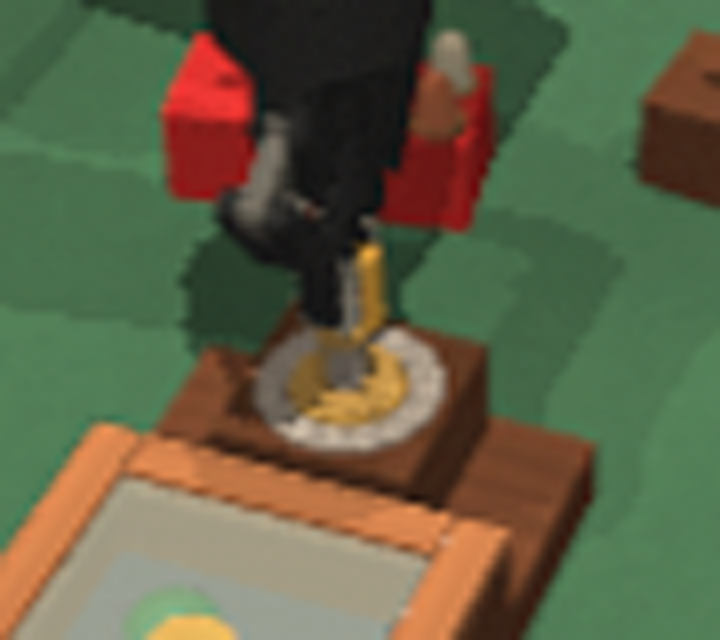

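Call:
play_rows(
  motion=[0,0,0,-0.1,0,0,0,0,0,0,-0.2,0,0,0,0,0,0,-0.2,0,0,0],
)

```text
clock: 15.62
position: [464.1, -89.3, 71.6]
ee_rot: [0.996, 0.087, -0.0, 0.0]
contact_force: [-0.5, -0.4, -1.0]
gripper_width: 9.1
```

Call:
play_rows(
  motion=[0,0,0,-0.1,0,0,0,0,0,0,-0.2,0,0,0,0,0,0,-0.2,0,0,0],
)

```text
clock: 16.0
position: [464.1, -89.2, 69.6]
ee_rot: [0.996, 0.087, -0.0, -0.0]
contact_force: [0.1, 0.4, -0.7]
gripper_width: 9.0
```

Call:
play_rows(
  motion=[0,0,0,-0.1,0,0,0,0,0,0,-0.2,0,0,0,0,0,0,-0.2,0,0,0],
)

```text
clock: 16.38
position: [464.1, -89.2, 67.6]
ee_rot: [0.996, 0.087, -0.0, 0.0]
contact_force: [0.4, 0.7, -1.1]
gripper_width: 9.3
```

Call:
play_rows(
  motion=[0,0,0,-0.1,0,0,0,0,0,0,-0.2,0,0,0,0,0,0,-0.2,0,0,0],
)

```text
clock: 16.75
position: [463.8, -89.3, 65.6]
ee_rot: [0.996, 0.087, -0.0, 0.0]
contact_force: [-1.7, 0.3, 0.2]
gripper_width: 9.1
```

Call:
play_rows(
  motion=[0,0,0,-0.1,0,0,0,0,0,0,-0.2,0,0,0,0,0,0,-0.2,0,0,0],
)

```text
clock: 17.12
position: [463.9, -89.5, 64.5]
ee_rot: [0.996, 0.087, -0.0, 0.0]
contact_force: [-2.1, 0.9, 7.8]
gripper_width: 9.1
```

```bash
python3 - <<'E'
from meas import *
s=arm.read_state(); print(s['position'],s['contact_force'],s['wrist_torque'])
S,dS=arm.get_image('scene'); save(S[170:250,200:290],'s13.png',8)
E
```

```text
[463.88829538 -89.48101344  64.46449713] [-2.07709529  0.92538477  7.79690878] [-0.05091547  1.13564894  0.05822686]
```

View pics/s13.png

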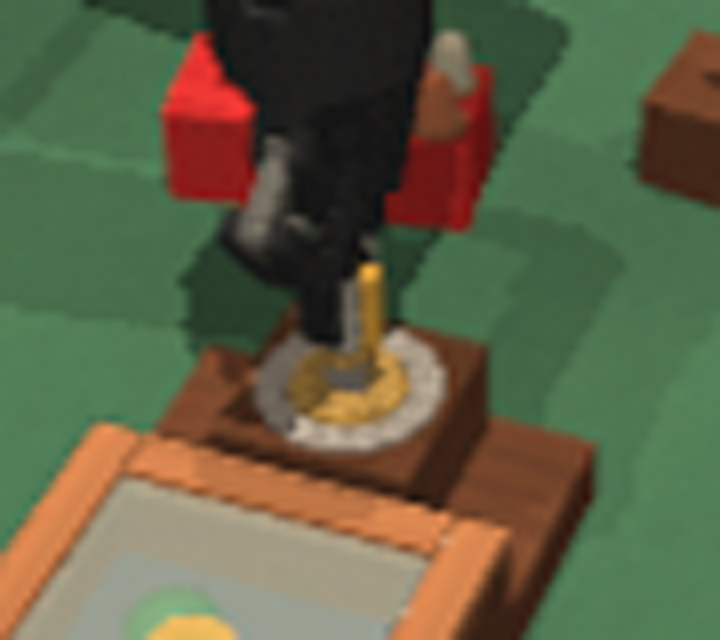

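Call:
play_rows(
  motion=[0,-0.04,0,-0.1,0,0,0,0,-0.04,0,-0.2,0,0,0,0,-0.04,0,-0.2,0,0,0],
)

```text
clock: 17.55
position: [463.9, -89.7, 63.3]
ee_rot: [0.996, 0.087, 0.0, 0.001]
contact_force: [-4.9, -0.6, 12.1]
gripper_width: 9.2
```

Call:
play_rows(
  motion=[0,0,0,-0.1,0,0,0,0,0,0,-0.1,0,0,0,0,0,0,-0.1,0,0,0],
)

```text
clock: 17.92
position: [463.9, -89.7, 63.0]
ee_rot: [0.996, 0.088, 0.0, 0.001]
contact_force: [-6.3, 0.4, 17.7]
gripper_width: 9.2
```

Call:
play_rows(
  motion=[0,-0.03,0,-0.1,0,0,2,0,-0.03,0,-0.1,0,0,-2,0,-0.03,0,-0.1,0,0,0],
)

```text
clock: 18.3
position: [464.0, -89.9, 62.7]
ee_rot: [0.996, 0.088, 0.001, 0.001]
contact_force: [-7.4, -0.2, 20.0]
gripper_width: 9.1
```

Call:
play_rows(
  motion=[0,0,0,-0.1,0,0,2,0,0,0,-0.1,0,0,-2,0,0,0,-0.1,0,0,0],
)

```text
clock: 18.68
position: [463.9, -89.5, 60.2]
ee_rot: [0.996, 0.088, 0.0, 0.0]
contact_force: [-3.7, -0.4, 8.7]
gripper_width: 9.3
```

Call:
play_rows(
  motion=[0,0,0,-0.1,0,0,0,0,0,0,-0.2,0,0,0,0,0,0,-0.2,0,0,0],
)

```text
clock: 19.05
position: [464.1, -89.8, 58.5]
ee_rot: [0.996, 0.087, 0.001, 0.001]
contact_force: [-4.6, -2.1, 11.2]
gripper_width: 9.2
```

Call:
play_rows(
  motion=[0,0,0,-0.1,0,0,2,0,0,0,-0.2,0,0,-2,0,0,0,-0.2,0,0,0],
)

```text
clock: 19.42
position: [465.0, -89.5, 56.5]
ee_rot: [0.996, 0.088, 0.002, 0.0]
contact_force: [-2.7, -1.8, 9.8]
gripper_width: 9.6
```

Call:
play_rows(
  motion=[0,0,0,-0.1,0,0,2,0,0,0,-0.1,0,0,-2,0,0,0,-0.1,0,0,0],
)

```text
clock: 19.8
position: [465.3, -89.0, 54.9]
ee_rot: [0.996, 0.087, 0.002, -0.0]
contact_force: [-1.8, 3.1, 7.0]
gripper_width: 9.4
```

Call:
play_rows(
  motion=[0,0.1,0,-0.1,0,0,0,0,0.1,0,-0.2,0,0,0,0,0.1,0,-0.2,0,0,0],
)

```text
clock: 20.18
position: [465.7, -89.0, 53.9]
ee_rot: [0.996, 0.088, 0.001, 0.0]
contact_force: [-4.7, 1.7, 14.4]
gripper_width: 9.3
```

Call:
play_rows(
  motion=[0,0,0,-0.1,0,0,0,0,0,0,-0.1,0,0,0,0,0,0,-0.1,0,0,0],
)

```text
clock: 20.55
position: [465.7, -89.6, 52.3]
ee_rot: [0.996, 0.087, 0.001, 0.001]
contact_force: [-2.9, -2.3, 7.8]
gripper_width: 9.1
```

```bash
python3 - <<'E'
from meas import *
s=arm.read_state(); print(s['position'],s['contact_force'],s['wrist_torque'])
S,dS=arm.get_image('scene'); save(S[170:250,200:290],'s14.png',8)
E
```

```text
[465.72192429 -89.64257763  52.30308144] [-2.92913253 -2.30485734  7.83217808] [-0.78123237  0.60213484  0.0424663 ]
```

View pics/s14.png

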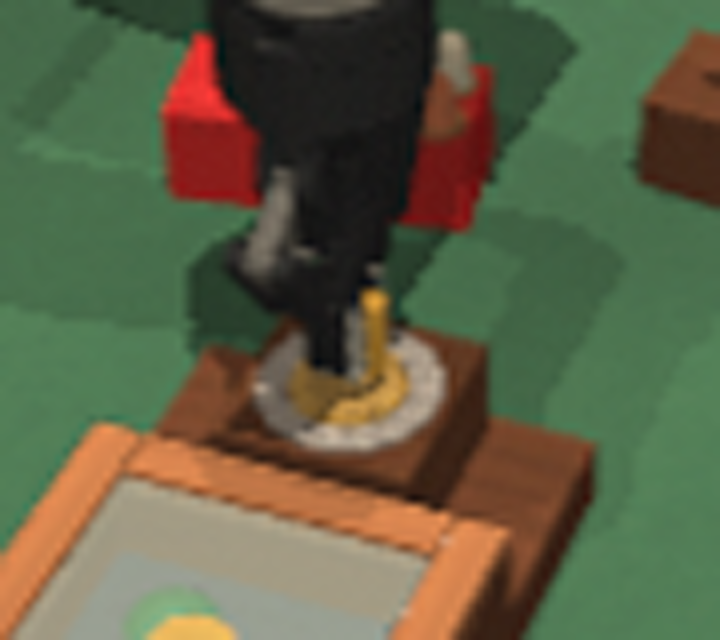

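Call:
play_rows(
  motion=[0,0,0,-0.1,0,0,0,0,0,0,-0.2,0,0,0,0,0,0,-0.2,0,0,0],
)

```text
clock: 20.98
position: [465.7, -89.5, 50.3]
ee_rot: [0.996, 0.087, 0.001, 0.0]
contact_force: [-3.1, -1.2, 9.0]
gripper_width: 9.0
```

Call:
play_rows(
  motion=[0,0,0,-0.1,0,0,0,0,0,0,-0.2,0,0,0,0,0,0,-0.2,0,0,0],
)

```text
clock: 21.35
position: [465.7, -89.4, 49.1]
ee_rot: [0.996, 0.088, 0.001, 0.001]
contact_force: [-6.5, 0.4, 17.2]
gripper_width: 8.9
```

Call:
play_rows(
  motion=[0,0,0,-0.1,0,0,2,0,0,0,-0.1,0,0,-2,0,0,0,-0.1,0,0,0],
)

```text
clock: 21.72
position: [465.8, -89.5, 49.0]
ee_rot: [0.996, 0.088, 0.001, 0.001]
contact_force: [-7.2, 1.8, 23.3]
gripper_width: 9.3
```

Call:
play_rows(
  motion=[0,0,0,-0.1,0,0,2,0,0,0,-0.1,0,0,-2,0,0,0,-0.1,0,0,0],
)

```text
clock: 22.1
position: [465.9, -89.5, 49.0]
ee_rot: [0.996, 0.088, 0.002, 0.001]
contact_force: [-9.5, 1.3, 30.0]
gripper_width: 9.7
```

```bash
python3 - <<'E'
from meas import *
s=arm.read_state(); print(s['position'],s['contact_force'],s['wrist_torque'])
S,dS=arm.get_image('scene'); save(S[170:250,200:290],'s15.png',8)
E
```

```text
[465.8938054  -89.544296    48.96915479] [-9.46942725  1.29730505 30.04118504] [0.53565332 2.82599115 0.03519338]
```

View pics/s15.png

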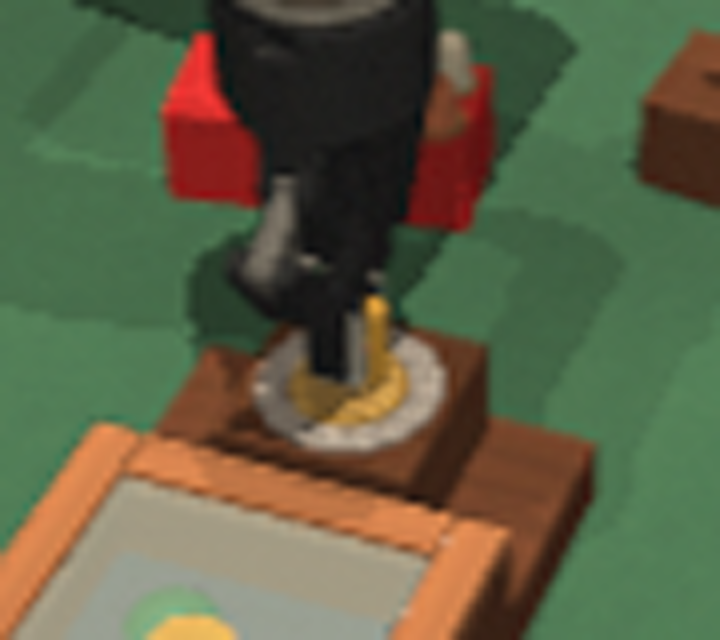

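Call:
play_rows(
  motion=[0,0.1,0,0.15,0,0,0,0,0.1,0,0.15,0,0,-6,0,0.1,0,0.15,0,0,-12,0,0.1,0,0.15,0,0,-18,0,0.1,0,0.15,0,0,-18],
)

```text
clock: 22.78
position: [465.6, -89.5, 49.0]
ee_rot: [0.998, -0.069, 0.0, 0.0]
contact_force: [-8.5, 1.4, 23.4]
gripper_width: 9.3
```

```bash
python3 - <<'E'
from meas import *
s=arm.read_state(); print(s['position'],s['contact_force'],s['wrist_torque'],s['ee_rot'],s['gripper_width'])
E
```

```text
[465.59042976 -89.48002717  49.04721395] [-8.51325855  1.41144143 23.36398606] [0.5180945  2.50149541 0.00981179] [ 9.97583446e-01 -6.94761609e-02  2.89118670e-04  4.98538425e-04] 9.329496340134728
```

Call:
play_rows(
  motion=[0,0,0,0,0,0,-7,0,0,0,0,0,0,-14,0,0,0,0,0,0,-21,0,0,0,0,0,0,-28,0,0,0,0,0,0,-35],
)

```text
clock: 23.4
position: [465.3, -89.2, 49.0]
ee_rot: [0.93, -0.368, 0.0, 0.0]
contact_force: [-8.5, 4.1, 24.1]
gripper_width: 8.9
```

```bash
python3 - <<'E'
from meas import *
s=arm.read_state(); print(s['position'],s['contact_force'],s['wrist_torque'],s['ee_rot'],s['gripper_width'])
S,dS=arm.get_image('scene'); save(S[170:250,200:290],'s16.png',8)
E
```

```text
[465.32728241 -89.21079172  49.03987843] [-8.5148211   4.06747853 24.13437186] [1.22186577 2.79594967 0.07024012] [ 9.29923174e-01 -3.67753656e-01  1.13325027e-04  3.54108816e-04] 8.944404483815653
```

View pics/s16.png

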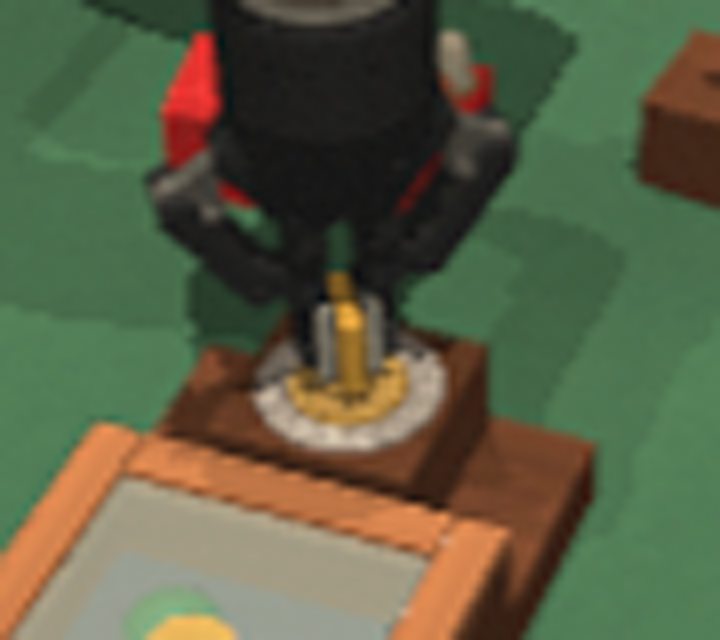

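Call:
play_rows(
  motion=[0,0,0,0,0,0,-7,0,0,0,0,0,0,-14,0,0,0,0,0,0,-21,0,0,0,0,0,0,-28,0,0,0,0,0,0,-35],
)

```text
clock: 24.08
position: [465.3, -88.8, 49.1]
ee_rot: [0.776, -0.63, 0.0, 0.0]
contact_force: [-8.7, 6.3, 24.2]
gripper_width: 9.0
```

```bash
python3 - <<'E'
from meas import *
s=arm.read_state(); print(s['position'],s['contact_force'],s['wrist_torque'],s['ee_rot'],s['gripper_width'])
E
```

```text
[465.30602258 -88.84079321  49.05965652] [-8.71983603  6.3207484  24.20028911] [1.72977299 2.87221623 0.18535106] [ 7.76307436e-01 -6.30354464e-01  8.28952299e-05  8.98731843e-05] 9.014409144228036
```

Call:
play_rows(
  motion=[0,0,0,0,0,0,-4,0,0,0,0,0,0,-8,0,0,0,0,0,0,-8],
)

```text
clock: 24.45
position: [466.2, -88.6, 49.1]
ee_rot: [0.732, -0.682, 0.001, -0.001]
contact_force: [-7.2, 6.0, 22.3]
gripper_width: 9.1
```

```bash
python3 - <<'E'
from meas import *
s=arm.read_state(); print(s['position'],s['contact_force'],s['wrist_torque'],s['ee_rot'],s['gripper_width'],s['joints'])
e=s['ee_rot'];print(np.degrees(2*np.arctan2(e[1],e[0])))
E
```

```text
[466.17715345 -88.57413608  49.05850332] [-7.16317652  5.99558393 22.31534715] [1.79029538 2.55497473 0.11035673] [ 7.31758011e-01 -6.81564013e-01  5.95914479e-04 -5.95478858e-04] 9.08866067649676 [ 1.55865585e-01  3.03606560e-01 -5.49806853e-01  3.09263469e-04
 -7.15710317e-01 -8.50988229e-02]
-85.93200131093259
```

Call:
play_rows(
  motion=[0,0,0,0,0,0,-3,0,0,0,0,0,0,-3],
)

```text
clock: 24.7
position: [466.0, -88.6, 49.1]
ee_rot: [0.714, -0.7, 0.0, -0.0]
contact_force: [-7.8, 6.4, 22.9]
gripper_width: 9.1
```

```bash
python3 - <<'E'
from meas import *
s=arm.read_state(); print(s['position'],s['contact_force'],s['wrist_torque'],s['gripper_width'])
e=s['ee_rot'];print(np.degrees(2*np.arctan2(e[1],e[0])))
S,dS=arm.get_image('scene'); save(S[170:250,200:290],'s17.png',8)
E
```

```text
[465.99246194 -88.6036487   49.06367767] [-7.80013712  6.3946135  22.93530027] [1.86332512 2.59891207 0.26718958] 9.081088024129995
-88.88520468691304
```

View pics/s17.png

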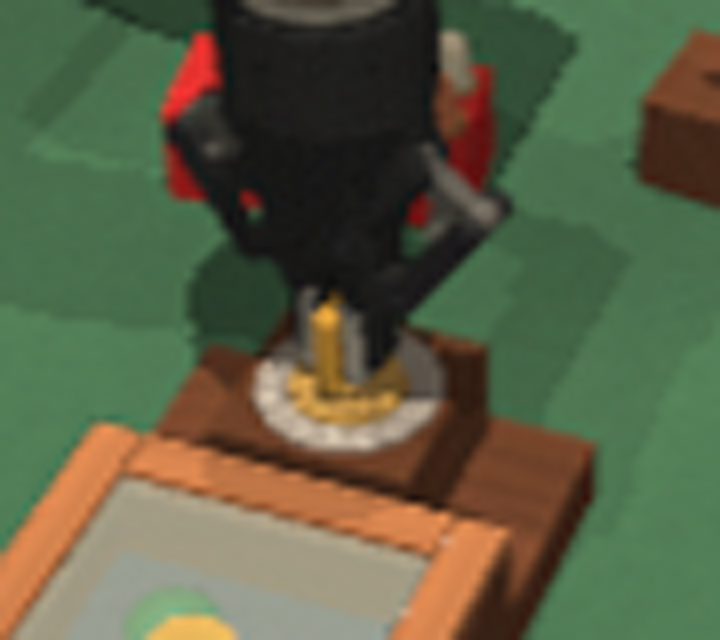

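Call:
play_rows(
  motion=[0,0,0,0,0,0,-3,0,0,0,0,0,0,-3,0,0,0,0,0,0,-3],
)

```text
clock: 25.12
position: [466.0, -88.6, 49.1]
ee_rot: [-0.696, 0.718, -0.001, 0.0]
contact_force: [-7.9, 5.5, 23.1]
gripper_width: 8.9
```

```bash
python3 - <<'E'
from meas import *
s=arm.read_state(); print(s['position'],s['contact_force'],s['wrist_torque'],s['gripper_width'])
e=s['ee_rot'];print(np.degrees(2*np.arctan2(e[1],e[0])))
S,dS=arm.get_image('scene'); save(S[170:250,200:290],'s18.png',8)
T,dT=arm.get_image('top'); save(T,'t18.png')
E
```

```text
[465.98709662 -88.61448134  49.0539296 ] [-7.94503339  5.52978901 23.09355333] [1.92044288 2.60206542 0.41886678] 8.866529416627063
268.16640028955425
```

View pics/s18.png

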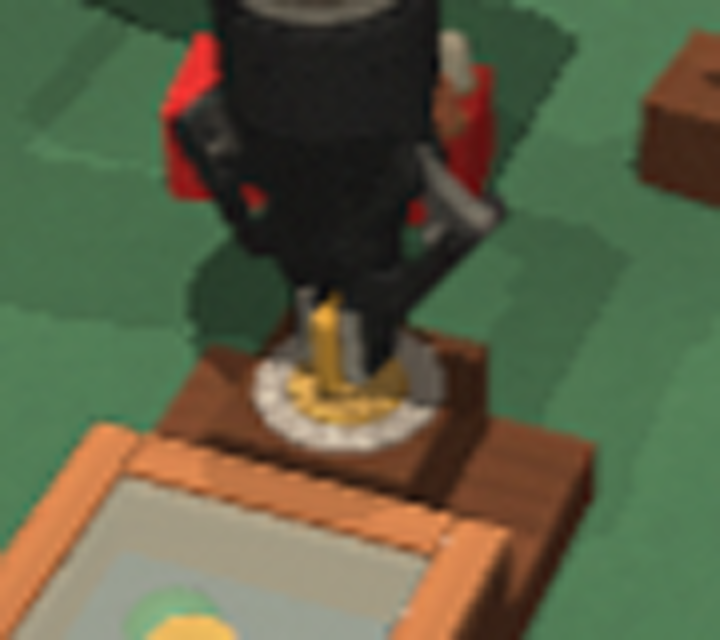

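View pics/t18.png

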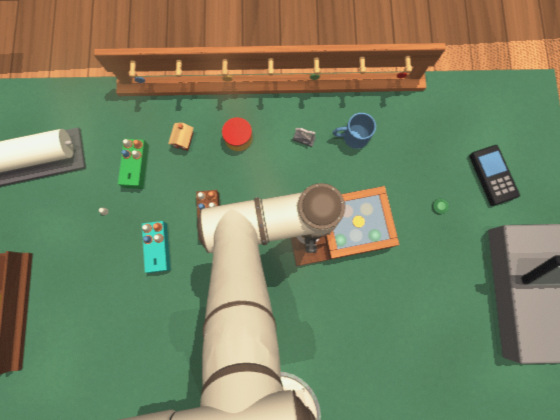

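Call:
play_rows(
  motion=[0,0,0,0,0,0,0,0,0,0,0,0,0,0],
)

```text
clock: 25.48
position: [466.0, -88.6, 49.1]
ee_rot: [-0.696, 0.718, -0.001, 0.0]
contact_force: [-7.8, 6.2, 22.6]
gripper_width: 9.2
```

```bash
python3 - <<'E'
from meas import *
s=arm.read_state(); print(s['position'],s['contact_force'],s['wrist_torque'],s['gripper_width'])
S,dS=arm.get_image('scene'); Sb=cv2.cvtColor(S,cv2.COLOR_RGB2BGR)
ps=blob(Sb,(210,240,240,262),(20,110,150),(34,255,255)); print(np.median(unproj('scene',*np.meshgrid(range(210,240),range(240,262)),dS[240:262,210:240])[ps[2]],0))
print(arm.job_done())
E
```

```text
[466.01673011 -88.57362545  49.07582436] [-7.76497071  6.24125025 22.57422943] [1.91250184 2.60493773 0.41719489] 9.225716615041888
[ 490.19628263 -223.36688445   71.35823337]
the job is handed in; nothing more can be done
None
```

The job is handed in at about 25.5 s, with the arm still gripping the key and holding it turned. No verdict was reported.

1. **Lid:** I pressed it down on the brass disc until it stopped hard at 29 N. Depth on the disc fell from about 78 mm to 71–72 mm, against 70 mm nominal. The last look still showed 71 mm.
2. **Key in the lock:** I took the yellow-handled key from the walnut stand and pushed it into the lock, with a wiggle at the first pin. It stopped hard at 30 N with the tool at 49.0 mm, within 0.3 mm of the height I had worked out for the collar being flush.
3. **Turn:** I turned the tool about 102° clockwise, which covers the quarter turn, the key's play and some give in the arm. The torque climbed to a steady 0.42 N m, well above the 0.11 N m of the spring, so the plug appears to be at its stop. At hand-in the grip was 9.2 mm wide and the downward push about 23 N.

- **Height disagreement:** the arm's reported tool height was about 35 mm lower than the real fingertips. The cameras showed this before contact, and I fixed the value from the lid's 70 mm seat.
- **Sideways disagreement:** the two cameras differed by about 3 mm in x at the lock, and the key settled about 1.5 mm from where I had aimed.
- **Not directly seen:** the gripper hid the collar, so flushness and the plug angle rest on height, force and torque rather than on a clear picture.
- **Other souvenirs:** they looked unmoved in the last top view, apart from the red stand, which the arm hid. I did not measure them.

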